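# Mark the pine block with the throw-over clamp of its jig

## Task

Two hole-marking jigs stand on the joiner's bench, one holding a pale pine block, the other a dark walnut block. Swing the red-knobbed toggle clamp of the pine jig over centre until its brass marking head sits down on the pine block, keep it down for about a second, then swing it back fully open. Leave the pine block seated in its jig, and leave the walnut jig's clamp open and alone.

Things in the scene. Friction and masses are not known exactly. Their poses are not given: they have to be found in the camera images.
- pine_knob (a point): Centre of the pine clamp's red knob: barrel 28 mm dia, 36 mm long along y, ends tapered; pinch it endwise, along y, lightly: it turns in the fingers. Turns with the arm (bar 14 x 12 mm): x outward along the arm, y the level hinge axis. Hinge: 140 mm back along -x, 85 mm above the table. Open: arm leans 35 deg past upright, away from the block, knob 200 mm up. Down: arm level, knob 85 mm up, beyond the block.
- pine_arm (a joint): Pine clamp's angle, rad: 0 open on its stop (start), 0.61 upright, 2.18 arm level, head on the block; right-handed turn about the knob's y. Over centre by its own weight (0.3 kg): either side of about upright it falls that way, damped, and stays; 1 to 4 N at the knob swings it. Hinge stands between steel cheeks 36 x 38 mm over all, tops 103 mm above the table.
- pine_block (a point): Centre of the pale pine block, 70 (along the arm) x 60 x 40 mm high, loose with 1.5 mm play in the pine jig's nest, blue fences 18 mm high on a fixed grey board 255 x 125 x 18 mm. 75 mm level from the hinge on the closing side; top 58 mm above the table. The clamp's brass head, 30 x 30 mm, lands on its middle.
- walnut_arm (a joint): Angle of the clamp arm of the other, like jig that holds the dark brown walnut block, rad: 0 fully open, as it starts and should stay. That jig stands on the other side of the table's middle, turned roughly the same way; either may be left or right.
Not all that is in view belongs to the job. Of the things like the part that bears pine_block, leave any that is orange or purple; of the rest the larger one is meant.

How it is judged:
By the outcome, as a careful person would: the job done as asked, in the order asked, and still so for the second after the job is handed in, with the robot touching nothing.
It also fails if it takes over 48 s, if anything falls off the work surface, if the arm or the gripper's body presses on something with over 40 N, if the wrist force passes 120 N, or if a joint passes its speed limit or range.

## Robot

A 7-joint arm with a two-finger parallel gripper is mounted at the origin on the work surface. World frame = base frame: x ahead of the robot, y to its left, z up, the work surface at z = 0. Lengths are in m, angles in rad, forces in N, time in s.
With the tool pointing down it reaches from about 0.425 to 0.925 m from the base axis. Payload 6.8 kg.
Tool frame: the origin (TCP) lies midway between the tips of the shut fingers; the grasp point (between the pads) lies r.grip_point_offset behind it (r.grip_point_offset is the distance from the TCP to the grasp point, in m); z points along the fingers, y is the direction in which the jaws open and shut (so a half turn about z gives the same grasp; the last joint's range is limited). The gripper opens to 85 mm and grips with 20 to 120 N. Pads are 22 mm wide; open, the fingers measure 114 mm over their backs; the gripper's body (76 mm by 85 mm) begins 54 mm behind the grasp point. The pads swing forward as they close: fully open they stand 13 mm farther back than shut.
Start: joints at [1.068, 0.477, 0.022, 1.555, -0.011, 1.109, -0.083], TCP at [0.26, -0.623, 0.231] pointing down, gripper open.
Joint ranges: [-2.96, 2.96], [-0.34, 2.1], [-1.41, 1.46], [0.24, 2.44], [-1.37, 4.51], [0.17, 1.92], [-2.96, 2.96]. Speed limits (rad/s): [2.39, 2.39, 3.14, 3.14, 3.14, 3.14, 3.14].

## Interface

Orientations are given as a rotation vector (axis times angle).
In Python, from bench import r gives the robot as it stands. The module is installed in compiled form; this text tells all that it offers.
- The arm moves only by the tool play_rows, never from a script. Its argument "deltas" is a list of rows, each a list of 3 entries, a list of its own where there are three numbers: the finger opening in mm, from 0 to 85.4, then the shift along the tool's x, y, z in mm, then the turn, a rotation vector about the tool's x, y, z in rad. A call has 1 to 8 rows; each row is the pose to reach, as a shift and turn from the pose measured when the call began, along the tool's axes at that moment; what a row does not reach only later rows make up. A row lasts 1/8 s, in which the tool goes at most 62.5 mm and 10.7 degrees, less where a joint would pass 70% of its speed; a pose out of reach is approached as far as the arm can. A call with a gripper value outside its range is refused whole. The fingers move at their own pace and stop on an object; "squeeze" is the grip in N (left out, the last holds). Time passes only in rows, so rows that repeat a pose let the fingers close. It gives the time, the measured TCP pose, the force and the opening at its end, in the units of the state.
- r.get_obs(): the state, without advancing time (a new reading comes with each control period).
- r.grab_frame(name): name is "side" or "top"; returns (picture, depth): 384x512x3 uint8, red, green, blue; 384x512 float32, m along the optical axis (not along the pixel's ray), 0 where there is no reading.
- r.camera_model(name): a dict with "mtx" (3x3 intrinsics, pixels), "rvec" (rotation vector, rad) and "tvec" (3), from world to camera coordinates, as OpenCV has them. Camera axes: x right, y down, z forward; pixel columns grow to the right and rows downward; lengths in m; the calibration is good to about 2 mm. A picture is of the moment at which its call begins. camera_model takes no time and is no camera call.
- r.hand_in(): hands the job in, once; it reports no verdict.
The state is a dict: "clock": time; "joints": joint angles; "qvel": joint speeds; "tau": joint torques, N m; "tcp_pos": TCP position; "orientation": TCP orientation; "contact_force": force on the tool from outside, world axes, zero at the start; "moment": the same for the moment, N m; "grip_width": finger opening in m.
Only numpy, scipy, OpenCV 4.12 (cv2) and the standard library are available. Lean on these libraries where they do the work, as an engineer would, in place of code of your own. Each camera call takes 0.05 s, during which the arm holds its last target. There are 200 camera calls.

## Working session

There is one attempt and no reset: what is moved stays moved. The work goes in short steps, Python scripts to look and compute and a tool call to move; the robot and the scene stay as the last step left them, time stands still between calls to the robot, and variables do not carry over. Pictures are saved under pics/ and viewed, about 8 in all and at most 12, crops included, and the job is handed in when it is done.

Besides the shell and the picture viewer there is one more tool, called after "Request:" as name([rows], argument=value, ...), one row to a line, values as JSON. play_rows: Moves the arm, as the interface text tells. Its arguments: {"type":"object","properties":{"deltas":{"type":"array"},"squeeze":{"type":"number"}},"required":["deltas"]}

```bash
mkdir -p pics; cat > h.py <<'E'
import numpy as np, cv2
from bench import r
from scipy.spatial.transform import Rotation as R
def snap(n,f):
    p,d=r.grab_frame(n); cv2.imwrite(f'pics/{f}.png',p[:,:,::-1]); np.savez(f'pics/{f}.npz',p=p,d=d); return p,d
def world(n,d,u,v,z=None):
    c=r.camera_model(n);M=R.from_rotvec(np.ravel(c['rvec'])).as_matrix();K=np.array(c['mtx']);t=np.ravel(c['tvec'])
    ray=np.linalg.inv(K)@[u,v,1]
    if z is None:
        return M.T@(ray*d[int(v),int(u)]-t)
    o=-M.T@t; w=M.T@ray; return o+w*(z-o[2])/w[2]
def pix(n,P):
    c=r.camera_model(n);q,_=cv2.projectPoints(np.array(P,float).reshape(-1,3),np.array(c['rvec'],float),np.array(c['tvec'],float),np.array(c['mtx'],float),None);return q.reshape(-1,2)
E
python3 - <<'E'
from h import *
a,_=snap('top','t0');b,_=snap('side','s0')
print(r.get_obs(), r.grip_point_offset)
for n in('top','side'):print(r.camera_model(n))
E
```

```text
{'clock': 0.1, 'joints': array([ 1.06787223,  0.4777208 ,  0.02234811,  1.55638423, -0.01154146,
        1.10932099, -0.08308235]), 'qvel': array([-0.00132478, -0.00091443,  0.00186162, -0.00235059, -0.00019764,
       -0.00142667,  0.0001138 ]), 'tau': array([ 4.01970494e-03, -5.97762394e+01,  1.61338180e+00, -2.81957370e+01,
        1.27904001e-02,  4.98540496e-03,  1.98874363e-05]), 'tcp_pos': array([ 0.25941613, -0.6225532 ,  0.23040743]), 'orientation': array([-3.07894998e+00, -6.15865217e-01,  6.63592740e-04]), 'contact_force': array([-0.69323929, -0.24341231,  0.32767133]), 'moment': array([0.03522271, 0.00266204, 0.0215247 ]), 'grip_width': 0.0853688858202766} 0.0187
{'mtx': array([[381.07065138,   0.        , 253.51877595],
       [  0.        , 381.07065138, 195.25690519],
       [  0.        ,   0.        ,   1.        ]]), 'rvec': array([ 2.1299547 , -2.13684523,  0.20559049]), 'tvec': array([0.05021787, 0.54140009, 0.95847062])}
{'mtx': array([[440.76483102,   0.        , 255.71152985],
       [  0.        , 440.76483102, 190.66310424],
       [  0.        ,   0.        ,   1.        ]]), 'rvec': array([ 0.13853375, -2.70444885,  1.48638765]), 'tvec': array([0.52952293, 0.11894906, 1.19380923])}
```

View pics/t0.png

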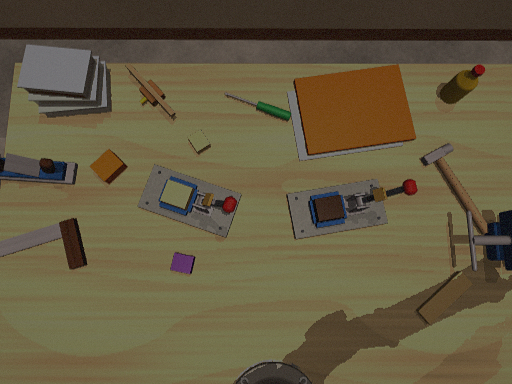

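View pics/s0.png

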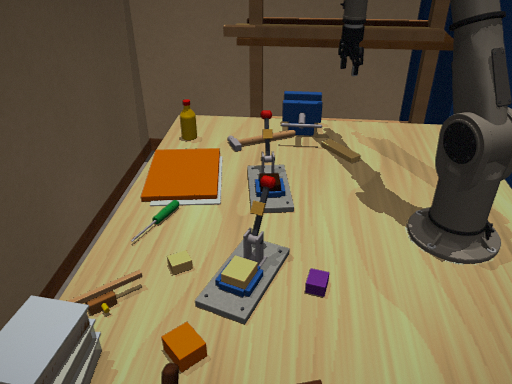

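The top view shows the pine jig left of middle: block at about (178,195), red knob at (230,204). The walnut jig is at right with its knob at (410,187). The pale cube at (199,141) is a smaller decoy. In the side view the pine knob is at (268,182) and the block at (240,273).

```bash
python3 - <<'E'
from h import *
T=np.load('pics/t0.npz');S=np.load('pics/s0.npz')
def red(p,box):
    q=p.astype(int);m=(q[:,:,0]>90)&(q[:,:,1]<60)&(q[:,:,2]<70)
    k=np.zeros_like(m);u0,v0,u1,v1=box;k[v0:v1,u0:u1]=1;m&=k
    return m
def cloud(n,F,m):
    v,u=np.nonzero(m&(F['d']>0));return np.array([world(n,F['d'],a,b) for a,b in zip(u,v)]),(u.mean(),v.mean(),len(u))
for n,F,b in(('top',T,(215,190,245,220)),('side',S,(255,172,285,195))):
    P,c=cloud(n,F,red(F['p'],b));print(n,c,P.mean(0),P.min(0),P.max(0))
    if n=='top': print('at z.2',world(n,F['d'],c[0],c[1],.2))
# board top by depth
d=T['d'];box=[(u,v) for v in range(160,242) for u in range(132,248) if d[v,u]>0]
P=np.array([world('top',d,u,v) for u,v in box]);C=np.array([T['p'][v,u] for u,v in box]).astype(int)
m=(P[:,2]>.01)&(P[:,2]<.026)&(np.ptp(C,axis=1)<30)
rc=cv2.minAreaRect(P[m][:,:2].astype(np.float32)*1000);print('board',rc,cv2.boxPoints(rc))
m=(P[:,2]>.05)&(P[:,2]<.066)&(C[:,0]-C[:,2]>35)
rc=cv2.minAreaRect(P[m][:,:2].astype(np.float32)*1000);print('block',rc,P[m].mean(0),m.sum())
p=T['p'][150:250,125:255][:,:,::-1];q=S['p'][160:325,190:300][:,:,::-1]
a=cv2.resize(p,None,fx=4,fy=4,interpolation=2);b=cv2.resize(q,(267,400),interpolation=2)
cv2.imwrite('pics/c0.png',np.hstack([a,b])*1)
E
```

```text
top (np.float64(229.18333333333334), np.float64(203.88333333333333), 120) [0.49289526 0.10418843 0.21130831] [0.47928325 0.09158376 0.20382359] [0.50630189 0.11790361 0.2166079 ]
at z.2 [0.49467198 0.10477449 0.2       ]
side (np.float64(267.6666666666667), np.float64(179.5), 102) [0.4923534  0.10784599 0.20906715] [ 0.47721238 -0.16684661  0.05959317] [0.51798795 0.12070734 0.21589641]Traceback (most recent call last):
  File "<stdin>", line 14, in <module>
  File "h.py", line 7, in world
    c=r.camera_model(n);M=R.from_rotvec(np.ravel(c['rvec'])).as_matrix();K=np.array(c['mtx']);t=np.ravel(c['tvec'])
ValueError: time passes only in moves, steps and waits
```

```bash
sed -i 's/^def snap/CM={n:r.camera_model(n) for n in ("top","side")}\ndef snap/; s/c=r.camera_model(n)/c=CM[n]/' h.py; python3 - <<'E'
from h import *
T=np.load('pics/t0.npz');S=np.load('pics/s0.npz')
T={k:T[k] for k in T};S={k:S[k] for k in S}
d=T['d'];box=[(u,v) for v in range(160,242) for u in range(132,248) if d[v,u]>0]
P=np.array([world('top',d,u,v) for u,v in box]);C=np.array([T['p'][v,u] for u,v in box]).astype(int)
m=(P[:,2]>.012)&(P[:,2]<.024)
im=np.zeros((384,512),np.uint8)
for (u,v),k in zip(box,m): im[v,u]=255*k
im=cv2.morphologyEx(im,cv2.MORPH_OPEN,np.ones((3,3)))
m=np.array([im[v,u]>0 for u,v in box])
rc=cv2.minAreaRect(P[m][:,:2].astype(np.float32)*1000);print('board',rc,cv2.boxPoints(rc))
m=(P[:,2]>.052)&(P[:,2]<.064)&(C[:,0]-C[:,2]>25)
rc=cv2.minAreaRect(P[m][:,:2].astype(np.float32)*1000);print('block',rc,P[m].mean(0),m.sum())
p=T['p'][150:250,125:255][:,:,::-1];q=S['p'][160:325,190:300][:,:,::-1]
a=cv2.resize(p,None,fx=4,fy=4,interpolation=2);b=cv2.resize(q,(267,400),interpolation=2)
cv2.imwrite('pics/c0.png',np.hstack([a,b]))
E
```

```text
board ((534.868408203125, 222.80079650878906), (255.04119873046875, 125.28376007080078), 70.71614074707031) [[433.62762  123.12226 ]
 [551.88226   81.747475]
 [636.1092   322.47934 ]
 [517.85455  363.85413 ]]
block ((544.044677734375, 251.60916137695312), (70.01139831542969, 60.08565139770508), 71.65990447998047) [0.5438969  0.25134561 0.05758149] 603
```

View pics/c0.png

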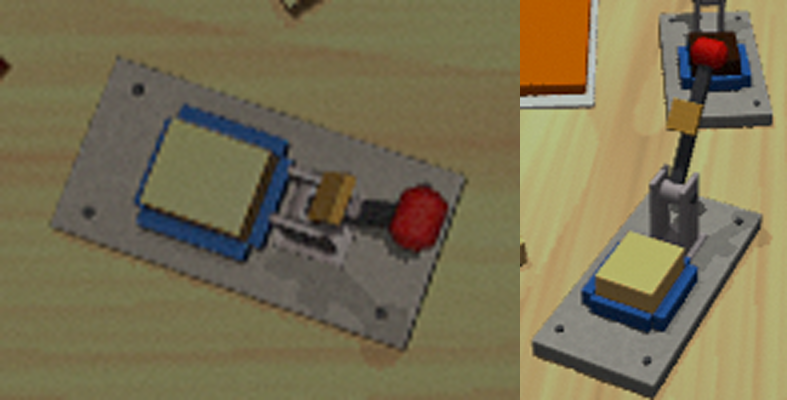

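The measurements agree: board 255 x 125, block 70 x 60 with its top at 58 mm, and the knob within about 2 mm of where the hinge geometry puts it. I'll write a delta helper and work out the approach.

```bash
cat >> h.py <<'E'
B=np.array([.544,.2514]);K0=np.array([.4945,.1048])
c=(B-K0)/np.linalg.norm(B-K0);H=B-.075*c; Y=np.array([-c[1],c[0],0]);C3=np.array([*c,0])
def knob(a,rad=.14):
    t=a-np.radians(35); return np.array([*H,.085])+rad*(np.sin(t)*C3+np.cos(t)*np.array([0,0,1]))
RT=np.column_stack([np.cross(-Y,[0,0,-1]),-Y,[0,0,-1]])
def rows(pts,turn=True):
    o=r.get_obs();M=R.from_rotvec(o['orientation']).as_matrix()
    w=R.from_matrix(M.T@RT).as_rotvec()
    print('clock',o['clock'],'tcp',o['tcp_pos'].round(4),'F',o['contact_force'].round(1),'grip',round(o['grip_width'],4),'turn',w.round(3))
    for p in pts: print((M.T@(np.array(p)-o['tcp_pos'])*1000).round(0))
E
python3 - <<'E'
from h import *
print(c,H,knob(0),knob(2.18),RT)
rows([(.40,-.42,.38),(.46,-.2,.40),(.5,0,.38),(*knob(0)[:2],.29),(*knob(0)[:2],.178)])
E
```

```text
[0.31990918 0.94744821] [0.52000681 0.18034138] [0.49431788 0.10426063 0.19968129] [0.56479404 0.31298395 0.08523262] [[ 0.31990918  0.94744821  0.        ]
 [ 0.94744821 -0.31990918  0.        ]
 [ 0.         -0.         -1.        ]]
clock 0.1 tcp [ 0.2594 -0.6226  0.2304] F [-0.7 -0.2  0.3] grip 0.0854 turn [-0.002 -0.001 -0.85 ]
[ 208. -133. -149.]
[ 348. -313. -169.]
[ 462. -482. -149.]
[ 496. -581.  -59.]
[ 496. -580.   53.]
```

Request:
play_rows([
  [85,[40,-20,-50],[0,0,0]],
  [85,[80,-45,-90],[0,0,0]],
  [85,[120,-70,-130],[0,0,-0.1]],
  [85,[165,-105,-150],[0,0,-0.2]],
  [85,[205,-140,-160],[0,0,-0.3]],
  [85,[240,-180,-165],[0,0,-0.4]],
  [85,[275,-220,-169],[0,0,-0.5]],
  [85,[310,-265,-169],[0,0,-0.6]],
], squeeze=20)

```text
clock: 1.1
tcp_pos: [0.444, -0.2574, 0.3998]
orientation: [-2.757, -1.502, -0.0]
contact_force: [1.1, -0.7, -0.2]
grip_width: 0.0851
```

```bash
python3 - <<'E'
from h import *
print(r.get_obs()['joints'])
rows([(.46,-.2,.40),(.5,0,.38),(*knob(0)[:2],.29),(*knob(0)[:2],.178)])
E
```

```text
[ 0.64426873  0.10351903 -0.26237164  1.68041568  0.02645037  1.36234457
 -0.19532498]
clock 1.1 tcp [ 0.444  -0.2574  0.3998] F [ 1.1 -0.7 -0.2] grip 0.0851 turn [-0.001 -0.001 -0.247]
[ 57. -18.  -0.]
[247. -92.  20.]
[ 331. -154.  110.]
[ 331. -154.  222.]
```

Request:
play_rows([
  [85,[57,-18,0],[0,0,-0.1]],
  [85,[110,-40,5],[0,0,-0.2]],
  [85,[165,-65,10],[0,0,-0.247]],
  [85,[220,-85,15],[0,0,-0.247]],
  [85,[270,-110,35],[0,0,-0.247]],
  [85,[310,-140,65],[0,0,-0.247]],
  [85,[331,-154,105],[0,0,-0.247]],
  [85,[331,-154,110],[0,0,-0.247]],
])

```text
clock: 2.1
tcp_pos: [0.4918, 0.1059, 0.2876]
orientation: [-2.545, -1.835, 0.007]
contact_force: [0.1, -1.1, 0.9]
grip_width: 0.085
```

```bash
python3 - <<'E'
from h import *
p,_=snap('side','s1')
cv2.imwrite('pics/s1c.png',cv2.resize(p[60:310,160:360][:,:,::-1],(480,600)))
rows([(*knob(0)[:2],.29),(*knob(0)[:2],.178)])
E
```

```text
clock 2.15 tcp [0.4929 0.1043 0.2885] F [ 0.8 -1.3 -0.2] grip 0.0851 turn [-0.004  0.001  0.001]
[ 0.  1. -1.]
[  1.   2. 111.]
```

View pics/s1c.png

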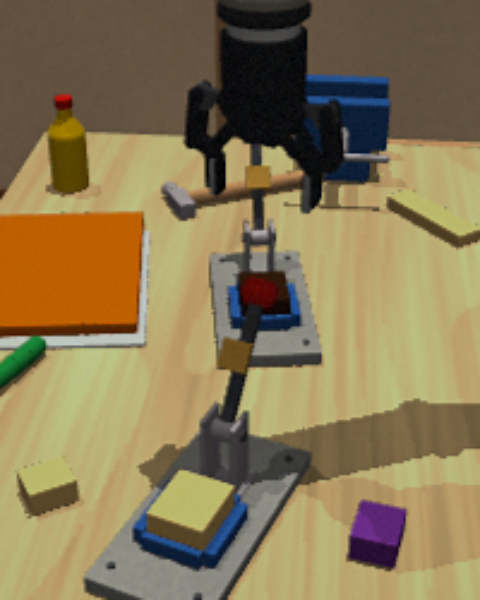

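The open fingers straddle the knob (at about (258,293) in the crop) along its axis. Descending, then closing lightly.

Request:
play_rows([
  [85,[0,1,30],[0,0,0]],
  [85,[1,2,60],[0,0,0]],
  [85,[1,2,90],[0,0,0]],
  [85,[1,2,111],[0,0,0]],
  [60,[1,2,111],[0,0,0]],
  [45,[1,2,111],[0,0,0]],
  [30,[1,2,111],[0,0,0]],
  [30,[1,2,111],[0,0,0]],
], squeeze=20)

```text
clock: 3.15
tcp_pos: [0.494, 0.105, 0.179]
orientation: [-2.549, -1.832, 0.006]
contact_force: [-6.3, -0.6, 8.0]
grip_width: 0.0353
```

```bash
python3 - <<'E'
from h import *
p,d=snap('side','s2')
cv2.imwrite('pics/s2c.png',cv2.resize(p[100:300,190:350][:,:,::-1],(480,600)))
rows([(*knob(0)[:2],.178)])
E
```

```text
clock 3.2 tcp [0.494 0.105 0.179] F [-6.4 -0.2  7.9] grip 0.0355 turn [-0.004  0.001  0.001]
[-1.  0.  1.]
```

View pics/s2c.png

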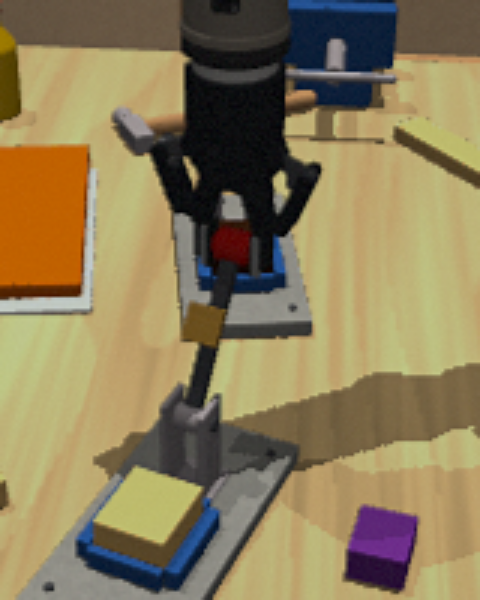

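Both fingers are on the red knob (about (233,243) in the crop), width 35.5 mm. Now I'll work out the arc points.

```bash
cat >> h.py <<'E'
OFF=np.array([.494,.105,.179])-knob(0)+.001*Y
E
python3 - <<'E'
from h import *
rows([knob(a)+OFF for a in np.radians(np.arange(5,41,5))])
E
```

```text
clock 3.2 tcp [0.494 0.105 0.179] F [-6.4 -0.2  7.9] grip 0.0355 turn [-0.004  0.001  0.001]
[10. -1. -7.]
[ 21.  -1. -12.]
[ 32.  -1. -17.]
[ 44.  -1. -21.]
[ 56.  -1. -23.]
[ 68.  -1. -25.]
[ 80.  -1. -25.]
[ 92.  -1. -25.]
```

Request:
play_rows([
  [30,[10,-1,-7],[0,0,0]],
  [30,[21,-1,-12],[0,0,0]],
  [30,[32,-1,-17],[0,0,0]],
  [30,[44,-1,-21],[0,0,0]],
  [30,[56,-1,-23],[0,0,0]],
  [30,[68,-1,-25],[0,0,0]],
  [30,[80,-1,-25],[0,0,0]],
  [30,[92,-1,-25],[0,0,0]],
])

```text
clock: 4.2
tcp_pos: [0.5245, 0.1922, 0.2048]
orientation: [-2.552, -1.832, 0.003]
contact_force: [6.8, -3.6, -3.1]
grip_width: 0.0354
```

```bash
python3 - <<'E'
from h import *
p,d=snap('side','s3')
cv2.imwrite('pics/s3c.png',cv2.resize(p[100:300,190:350][:,:,::-1],(480,600)))
rows([knob(a)+OFF for a in np.radians(np.arange(40,126,5))])
E
```

```text
clock 4.25 tcp [0.525  0.1937 0.2047] F [ 8.  -3.3 -2. ] grip 0.0352 turn [-0.001 -0.     0.001]
[-1. -2.  1.]
[11. -2.  3.]
[23. -2.  5.]
[34. -2.  9.]
[46. -2. 14.]
[56. -2. 19.]
[67. -2. 26.]
[76. -2. 33.]
[85. -2. 41.]
[94. -2. 50.]
[101.  -2.  60.]
[108.  -2.  70.]
[113.  -2.  81.]
[118.  -2.  93.]
[122.  -2. 104.]
[124.  -2. 116.]
[126.  -2. 128.]
[126.  -2. 140.]
```

View pics/s3c.png

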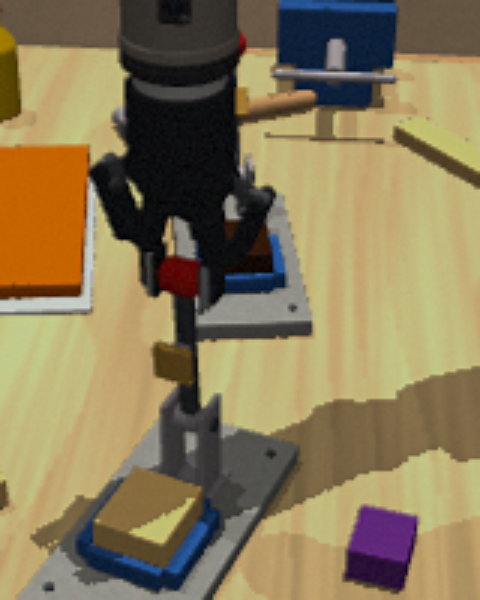

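The arm is about upright with the knob held. I'll ease the sideways offset and keep going.

Request:
play_rows([
  [30,[11,-1,3],[0,0,0]],
  [30,[23,0,5],[0,0,0]],
  [30,[34,0,9],[0,0,0]],
  [30,[46,0,14],[0,0,0]],
  [30,[56,0,19],[0,0,0]],
  [30,[67,0,26],[0,0,0]],
  [30,[76,0,33],[0,0,0]],
  [30,[85,0,41],[0,0,0]],
])

```text
clock: 5.25
tcp_pos: [0.5536, 0.2748, 0.1635]
orientation: [2.551, 1.833, 0.003]
contact_force: [6.2, -2.7, 1.0]
grip_width: 0.0353
```

```bash
python3 - <<'E'
from h import *
rows([knob(a)+OFF for a in np.radians(np.arange(80,126,5))])
E
```

```text
clock 5.25 tcp [0.5536 0.2748 0.1635] F [ 6.2 -2.7  1. ] grip 0.0353 turn [ 0.001 -0.001  0.001]
[-1. -3.  0.]
[ 8. -3.  9.]
[15. -3. 19.]
[22. -3. 29.]
[27. -3. 40.]
[32. -3. 51.]
[36. -3. 63.]
[38. -3. 75.]
[40. -3. 87.]
[40. -3. 99.]
```

Request:
play_rows([
  [30,[8,1,9],[0,0,0]],
  [30,[15,1,19],[0,0,0]],
  [30,[22,1,29],[0,0,0]],
  [30,[27,1,40],[0,0,0]],
  [30,[32,1,51],[0,0,0]],
  [30,[36,1,63],[0,0,0]],
  [30,[38,1,75],[0,0,0]],
  [30,[40,1,86],[0,0,0]],
])

```text
clock: 6.25
tcp_pos: [0.5669, 0.3125, 0.0766]
orientation: [-2.551, -1.833, -0.001]
contact_force: [-0.5, 1.3, 0.5]
grip_width: 0.0351
```

```bash
python3 - <<'E'
from h import *
rows([knob(a)+OFF for a in np.radians([120,123,125])])
E
```

```text
clock 6.25 tcp [0.5669 0.3125 0.0766] F [-0.5  1.3  0.5] grip 0.0351 turn [ 0.    -0.001  0.001]
[-0. -4.  0.]
[ 0. -4.  7.]
[ 0. -4. 12.]
```

Request:
play_rows([
  [30,[0,0,6],[0,0,0]],
  [30,[0,0,12],[0,0,0]],
  [30,[0,0,14],[0,0,0]],
  [30,[0,0,14],[0,0,0]],
  [30,[0,0,14],[0,0,0]],
  [30,[0,0,14],[0,0,0]],
])

```text
clock: 7.0
tcp_pos: [0.5671, 0.3128, 0.0643]
orientation: [2.551, 1.833, 0.003]
contact_force: [-2.2, 0.3, 10.7]
grip_width: 0.0353
```

```bash
python3 - <<'E'
from h import *
p,d=snap('side','s4')
cv2.imwrite('pics/s4c.png',cv2.resize(p[150:340,170:330][:,:,::-1],(505,600)))
rows([knob(a)+OFF for a in np.radians([125])])
E
```

```text
clock 7.05 tcp [0.5671 0.3128 0.0643] F [-1.1 -0.2  9.9] grip 0.0352 turn [ 0.001 -0.001  0.001]
[-0. -4. -0.]
```

View pics/s4c.png

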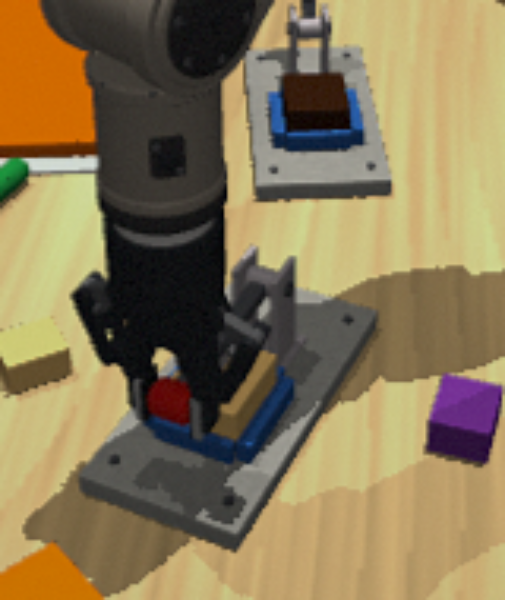

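The knob (about (170,398) in the crop) is down at the far end of the block. The upward push of 10 N at TCP z 64 mm fits the head bearing on the block. Holding to complete about a second.

Request:
play_rows([
  [30,[0,0,1],[0,0,0]],
  [30,[0,0,1],[0,0,0]],
  [30,[0,0,1],[0,0,0]],
  [30,[0,0,1],[0,0,0]],
  [30,[0,0,1],[0,0,0]],
  [30,[0,0,1],[0,0,0]],
])

```text
clock: 7.8
tcp_pos: [0.5671, 0.3128, 0.0644]
orientation: [2.551, 1.832, 0.003]
contact_force: [-1.6, 0.6, 7.7]
grip_width: 0.0351
```

```bash
python3 - <<'E'
from h import *
rows([knob(a)+OFF for a in np.radians(np.arange(120,79,-5))])
E
```

```text
clock 7.8 tcp [0.5671 0.3128 0.0644] F [-1.6  0.6  7.7] grip 0.0351 turn [ 0.002 -0.001  0.001]
[ -1.  -4. -12.]
[ -2.  -4. -24.]
[ -5.  -4. -36.]
[ -8.  -4. -48.]
[-13.  -4. -59.]
[-19.  -4. -70.]
[-25.  -4. -80.]
[-33.  -4. -90.]
[-41.  -4. -99.]
```

Request:
play_rows([
  [30,[-1,0,-12],[0,0,0]],
  [30,[-2,0,-24],[0,0,0]],
  [30,[-5,0,-36],[0,0,0]],
  [30,[-8,0,-48],[0,0,0]],
  [30,[-13,0,-59],[0,0,0]],
  [30,[-19,0,-70],[0,0,0]],
  [30,[-25,0,-80],[0,0,0]],
  [30,[-33,0,-90],[0,0,0]],
])

```text
clock: 8.8
tcp_pos: [0.5559, 0.2812, 0.1549]
orientation: [2.551, 1.833, 0.003]
contact_force: [0.3, 2.2, -2.2]
grip_width: 0.0349
```

```bash
python3 - <<'E'
from h import *
rows([knob(a)+OFF for a in np.radians(np.arange(80,44,-5))])
E
```

```text
clock 8.8 tcp [0.5559 0.2812 0.1549] F [ 0.3  2.2 -2.2] grip 0.0349 turn [ 0.001 -0.001  0.001]
[-7. -3. -8.]
[-16.  -3. -17.]
[-26.  -3. -24.]
[-36.  -3. -31.]
[-47.  -3. -36.]
[-58.  -3. -41.]
[-70.  -3. -45.]
[-82.  -3. -47.]
```

Request:
play_rows([
  [30,[-7,0,-8],[0,0,0]],
  [30,[-16,0,-17],[0,0,0]],
  [30,[-26,0,-24],[0,0,0]],
  [30,[-36,0,-31],[0,0,0]],
  [30,[-47,0,-36],[0,0,0]],
  [30,[-58,0,-41],[0,0,0]],
  [30,[-70,-1,-45],[0,0,0]],
  [30,[-82,-1,-47],[0,0,0]],
])

```text
clock: 9.8
tcp_pos: [0.5288, 0.2035, 0.2026]
orientation: [2.551, 1.833, 0.005]
contact_force: [-1.7, 3.9, 4.1]
grip_width: 0.0355
```

```bash
python3 - <<'E'
from h import *
rows([knob(a)+OFF for a in np.radians(np.arange(40,-1,-5))])
E
```

```text
clock 9.8 tcp [0.5288 0.2035 0.2026] F [-1.7  3.9  4.1] grip 0.0355 turn [ 0.002 -0.002  0.001]
[-12.  -2.  -1.]
[-24.  -2.  -2.]
[-36.  -2.  -1.]
[-48.  -2.   0.]
[-60.  -3.   3.]
[-72.  -3.   7.]
[-83.  -3.  11.]
[-94.  -3.  17.]
[-104.   -3.   23.]
```

Request:
play_rows([
  [30,[-12,0,-1],[0,0,0]],
  [30,[-24,0,-2],[0,0,0]],
  [30,[-36,-1,-1],[0,0,0]],
  [30,[-48,-1,0],[0,0,0]],
  [30,[-60,-1,3],[0,0,0]],
  [30,[-72,-1,7],[0,0,0]],
  [30,[-83,-2,11],[0,0,0]],
  [30,[-94,-2,17],[0,0,0]],
])

```text
clock: 10.8
tcp_pos: [0.497, 0.1132, 0.1852]
orientation: [2.551, 1.831, 0.004]
contact_force: [-1.7, -1.2, 3.3]
grip_width: 0.0356
```

```bash
python3 - <<'E'
from h import *
rows([knob(a)+OFF for a in np.radians([0,-1])])
E
```

```text
clock 10.8 tcp [0.497  0.1132 0.1852] F [-1.7 -1.2  3.3] grip 0.0356 turn [ 0.003 -0.001 -0.   ]
[-9. -1.  6.]
[-11.  -1.   8.]
```

Seat it on the stop, then open the fingers.

Request:
play_rows([
  [30,[-9,-1,6],[0,0,0]],
  [30,[-10,-1,7],[0,0,0]],
  [30,[-10,-1,7],[0,0,0]],
  [50,[-9,-1,6],[0,0,0]],
  [70,[-9,-1,6],[0,0,0]],
  [85,[-9,-1,6],[0,0,0]],
  [85,[-9,-1,6],[0,0,0]],
  [85,[-9,-1,6],[0,0,0]],
])

```text
clock: 11.8
tcp_pos: [0.4932, 0.105, 0.1791]
orientation: [2.551, 1.831, 0.004]
contact_force: [0.9, 0.8, -0.5]
grip_width: 0.0849
```

Request:
play_rows([
  [85,[0,0,-15],[0,0,0]],
  [85,[0,0,-40],[0,0,0]],
  [85,[0,0,-70],[0,0,0]],
  [85,[0,0,-110],[0,0,0]],
  [85,[-40,0,-140],[0,0,0]],
  [85,[-80,0,-160],[0,0,0]],
  [85,[-120,0,-170],[0,0,0]],
  [85,[-150,0,-170],[0,0,0]],
])

```text
clock: 12.8
tcp_pos: [0.4446, -0.0385, 0.3512]
orientation: [2.55, 1.828, 0.007]
contact_force: [0.9, -0.6, -0.9]
grip_width: 0.085
```

```bash
python3 - <<'E'
from h import *
a,d=snap('top','t5');b,_=snap('side','s5')
cv2.imwrite('pics/f5.png',np.hstack([cv2.resize(a[130:250,120:270],None,fx=3,fy=3),cv2.resize(b[140:330,190:330],(265,360))])[:,:,::-1])
q=b.astype(int)
for n,p in(('side',b),('side0',np.load('pics/s0.npz')['p'])):
    q=p.astype(int);m=(q[:,:,0]>90)&(q[:,:,1]<60)&(q[:,:,2]<70)
    for v0,v1 in((105,122),(172,195)):
        v,u=np.nonzero(m[v0:v1,255:285]);print(n,u.mean()+255,v.mean()+v0,len(u))
box=[(u,v) for v in range(170,220) for u in range(150,205) if d[v,u]>0]
P=np.array([world('top',d,u,v) for u,v in box]);C=np.array([a[v,u] for u,v in box]).astype(int)
m=(P[:,2]>.052)&(P[:,2]<.064)&(C[:,0]-C[:,2]>25)
print(cv2.minAreaRect(P[m][:,:2].astype(np.float32)*1000),P[m].mean(0));rows([])
E
```

```text
side 265.9655172413793 112.53448275862068 58
side 267.6923076923077 179.58653846153845 104
side0 266.0181818181818 112.36363636363636 55
side0 267.6666666666667 179.5 102
((544.5617065429688, 251.79019165039062), (70.58372497558594, 60.20277786254883), 70.249755859375) [0.5439176  0.25118273 0.0574757 ]
clock 12.9 tcp [ 0.4438 -0.0403  0.3502] F [ 0.8 -0.6 -0.9] grip 0.0847 turn [ 0.004  0.    -0.005]
```

View pics/f5.png

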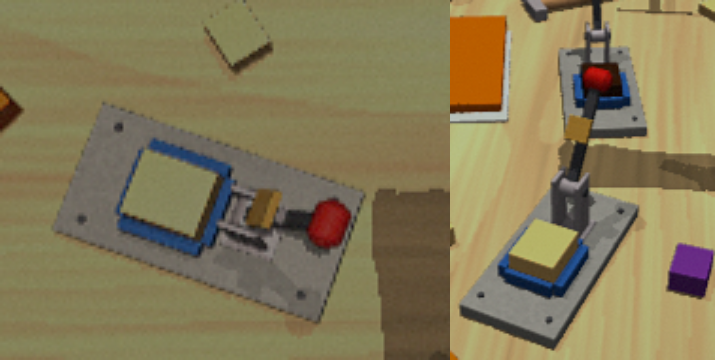

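The final picture shows the knob back in its open place (crop (328,223)) and the block seated in the blue fences. Both knobs are within 0.2 px of where they started, so I'm handing in.

```bash
python3 -c "
from bench import r
print(r.hand_in())"
```

```text
the job is handed in; nothing more can be done
None
```

I swung the pine clamp over centre until its brass head sat on the block, held it down for over a second, then swung it back onto its open stop. After that I let go, moved the gripper clear and handed the job in at about 13 s, well under the 48 s limit.

- **Head down:** I judged contact from the knob's height and a steady upward push of 8 to 10 N. The gripper hid the head itself in the picture.
- **Clamps open:** in the side view the pine and walnut knobs are both within 0.2 px of where they started.
- **Pine block:** it is still seated in its fences, moved by less than 1 mm.
- **Forces:** the wrist readings I saw, taken at the end of each move, stayed around 11 N or less.

No check failed or disagreed. One early script stopped because it called the camera calibration too often; I fixed that before the first move.

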